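# Load, clamp and gas an anaerobic culture chamber

## Robot

A 6-joint arm with a two-finger parallel gripper is mounted at the origin on the work surface. World frame = base frame: x ahead of the robot, y to its left, z up, the work surface at z = 0. Lengths are in mm, angles in rad, forces in N, time in s.
With the tool pointing down it reaches from about 400 to 925 mm from the base axis. Payload 12.5 kg.
Tool frame: the origin (TCP) lies between the finger pads; the fingertips stand 19 mm ahead of it and the grasp point (between the pads) is the TCP (env.tips_ahead is the distance from the TCP to the fingertips, in mm); z points along the fingers, y is the line along which they close (so a half turn about z gives the same grasp; the last joint's range is limited). The gripper opens to 95 mm and grips with 3 to 60 N. Pads are 20 mm wide; open, the fingers measure 119 mm over their backs; the gripper's body (75 mm by 180 mm) begins 59 mm behind the grasp point.
Start: joints at [1.113, 0.491, 1.559, -0, 1.092, -0.106], TCP at [215.351, 586.744, 233.661] pointing down, gripper open.
Joint ranges: [-3.1, 3.1], [-0.84, 2.19], [0.05, 2.79], [-1.13, 4.28], [0.06, 2.93], [-2.69, 2.69]. Speed limits (rad/s): [2.22, 2.22, 2.79, 3.14, 3.14, 3.14].

## Interface

Orientations are given as [roll, pitch, yaw] about the fixed x, y, z axes, in that order (R = Rz(yaw) Ry(pitch) Rx(roll)).
In Python, from cell import env gives the robot as it stands.
- The arm moves only by the shell command python3 -m crank 'ROWS'. ROWS is JSON, a list of rows, each a list of 5 numbers: the shift along the tool's x, y, z in mm, then the turn about the tool's z in degrees, then the finger opening in mm, from 0 to 95.1. In form: [[dx, dy, dz, yaw, grip], ...]. A call has 1 to 10 rows; each row is the pose to reach, as a shift and turn from the pose commanded when the call began, along the tool's axes at that moment; what a row does not reach only later rows make up. A row lasts 1/12 s, in which the tool goes at most 41.7 mm and 7.16 degrees, less where a joint would pass 70% of its speed; a pose out of reach is approached as far as the arm can. A call with a gripper value outside its range is refused whole. The fingers move at their own pace and stop on an object; the grip force is fixed at half the most. Time passes only in rows, so rows that repeat a pose let the fingers close. It gives the time, the measured TCP pose, the force, the opening and the grip force at its end, in the units of the state.
- env.state(): the state, without advancing time (a new reading comes with each control period).
- env.read_camera(name): name is "scene" or "top" or "wrist"; returns a dict with "img" (400x640x3 uint8, blue, green, red), "K" (3x3 intrinsics, pixels), "pose" (4x4, takes a point from camera to world coordinates). Camera axes: x right, y down, z forward; pixel columns grow to the right and rows downward; lengths in mm; the calibration is good to about 2 mm. A picture is of the moment at which its call begins. There is no depth.
- env.job_done(): hands the job in; it is judged then, once.
The state is a dict: "t": time; "joints": joint angles; "qvel": joint speeds; "tau": joint torques, N m; "eef_pos": TCP position; "tcp_rot": TCP orientation; "ft_force": force on the tool from outside, world axes, zero at the start; "moment": the same for the moment, N m; "opening": opening from 0.0 (shut) to 1.0 (fully open); "grip_force": force on a finger pad.
Only numpy, scipy, OpenCV 4.12 (cv2) and the standard library are available. Lean on these libraries where they do the work, as an engineer would, in place of code of your own. Each camera call takes 0.05 s, during which the arm holds its last target. There are 200 camera calls.

## Task

Put every small red culture dish from the bench into the clear chamber, each lying flat (a fifth one goes on top of another), close its lid, and swing the wire bail over the lid until it snaps past center and clamps; leave the switch alone until then. Next push the console's spring-centred switch fully over towards the vacuum gauge, hold it there for three seconds and let it spring back, then push it fully the other way, towards the brass gas inlet, hold it there too for three seconds and let it spring back. Leave the other things on the bench where they are.

Things in the scene. Friction and masses are not known exactly. Their poses are not given: they have to be found in the camera images.
- station: Gassing station: a base plate with a clear rectangular chamber and a white console side by side, joined by a steel pipe; one rigid piece fixed to the bench. Origin on the bench under the chamber's centre; x from the chamber's front wall (robot side) to its hinge side, y from console to chamber. Chamber 156 (x) x 242 (y) mm outside, walls 6 mm, rim 62 mm above the bench.
- gauge (a point): Centre of the top of the round steel vacuum gauge with white dial, 46 mm across, lying on the console's panel 10 mm high, on the chamber side of the switch (station +y), 48 mm from it.
- gas_inlet (a point): Centre of the top of the brass gas-inlet fitting, 17 mm high with its pipe, on the console's panel on the side of the switch away from the chamber (station -y), 50 mm from it. The console is 160 (x) x 150 (y) mm, its panel 98 mm above the bench, centred 230 mm from the chamber's centre along -y.
- chamber_floor (a point): Centre of the chamber's inner floor, 16 mm above the bench; axes as the station's. The clear inside is 144 (x) x 230 (y) mm and 46 mm deep; four dishes fit side by side in two rows of two, and a second layer fits on top of them under the lid.
- lid (a joint): Lid, a grey-framed clear plate 160 x 244 x 11 mm hinged along the chamber's far (+x) rim. rad: 0 = shut, 1.57 = upright, 1.88 = leaning back on its stop; it starts at 1.74 to 1.88. Friction hinge (0.1 N m): stays put near upright, sinks shut by its weight from about 1.1 down. Two steel cam blocks 14 mm high stand on its top near the front, 85 mm either side of the middle.
- lid_edge (a point): Middle of the lid's free (front) edge, 6 mm inside the edge and at half its 11 mm thickness; 154 mm from the hinge line.
- lid_hinge (a point): Middle of the lid's hinge line (along the station's y).
- bail (a joint): Wire bail: a U of 8 mm steel wire, 258 mm wide, pivoted on the chamber's sides. rad: 0 = parked on its stop in front of the chamber, arms rising 30 degrees towards the robot; grows as the bar swings up and over onto the lid; 1.31 = stop, clamped on the cam blocks. Over-center spring: below 1.05 it springs back to 0, beyond it snaps on to 1.31. Takes about 4 N at the bar.
- bail_grip (a point): Middle of the bail's cross bar, in a black rubber sleeve 12 mm thick and 90 mm long, along the station's y; 72 mm from the pivot line. When clamped it is 92 mm above the bench, 18 mm over the lid's plate. Parked, its centre is 59 mm in front of the chamber wall, 58 mm above the bench.
- bail_pivot (a point): Middle of the bail's pivot line (along the station's y), 22 mm above the bench.
- toggle (a joint): Spring-centred momentary switch of the console. rad: 0 = centre, +0.42 = fully over towards the vacuum gauge (station +y), -0.42 = fully over towards the brass gas inlet (station -y). It returns to 0 when let go; fully over takes about 3.5 N near the tip.
- toggle_tip (a point): Top of the switch's black paddle: 12 mm thick in its direction of travel (y), 20 mm wide (x), 40 mm tall (its lower end is 40 mm below this point). 54 mm from its pivot.
- toggle_pivot (a point): Pivot of the switch, 100 mm above the bench, 2 mm above the console's panel; axes as the station's.
- dish1_c (a point): Centre of a small closed culture dish, clear with dark red agar, 60 mm across and 20 mm tall, one rigid 45 g piece; standing flat on the bench at the start. z up. Three to five such dishes are there.
- dish2_c (a point): Centre of a small closed culture dish, clear with dark red agar, 60 mm across and 20 mm tall, one rigid 45 g piece; standing flat on the bench at the start. z up. 
- dish3_c (a point): Centre of a small closed culture dish, clear with dark red agar, 60 mm across and 20 mm tall, one rigid 45 g piece; standing flat on the bench at the start. z up. 
- dish4_c (a point): Centre of a small closed culture dish, clear with dark red agar, 60 mm across and 20 mm tall, one rigid 45 g piece; standing flat on the bench at the start. z up. 
- dish5_c (a point): Centre of a small closed culture dish, clear with dark red agar, 60 mm across and 20 mm tall, one rigid 45 g piece; standing flat on the bench at the start. z up. 
- dropper: Bystander, to be left alone: small amber dropper bottle, 32 mm across, 72 mm tall, standing among the dishes; origin under its centre.
- washbottle: Bystander, to be left alone: white wash bottle, 68 mm across, 170 mm tall; origin under its centre.
- tube_rack: Bystander, to be left alone: white rack of stoppered test tubes, 70 x 220 mm, 104 mm tall; origin under its centre.
- slide_box: Bystander, to be left alone: white slide box, 85 x 55 x 35 mm; origin under its centre.
- pipette: Bystander, to be left alone: grey hand pipette, 215 mm long, lying beyond the console; origin under its centre.
- reagent_carton: Bystander, to be left alone: cardboard carton, 100 x 130 x 70 mm; origin under its centre.
There are look-alikes about, which are no part of the job. Leave any orange or turquoise look-alike of the part that bears dish3_c alone.

How it is judged:
By the outcome, as a careful person would: the job done as asked, in the order asked, and still so for the second after the job is handed in, with the robot touching nothing.
Of dish1, dish2, dish3, dish4, dish5 only 3 to 5 are there at a start; the rules pass over those that are not, and their reading is None.
At some moment in a run one of dish1, dish2, dish3, dish4, dish5 may be knocked a few centimetres aside while the robot is not near it.
Once in a run the grip may slacken for a moment while it holds something.
It also fails if it takes over 210 s, if anything falls off the work surface, if the arm or the gripper's body presses on something with over 40 N, if the wrist force passes 120 N, or if a joint passes its speed limit or range.

## Working session

There is one attempt and no reset: what is moved stays moved. The work goes in short steps, Python scripts to look and compute and a shell command to move; the robot and the scene stay as the last step left them, time stands still between calls to the robot, and variables do not carry over. Pictures are saved under pics/ and viewed, at most 14 in all, crops included, and the job is handed in when it is done.

```bash
ls; mkdir -p pics; python3 - <<'E'
from cell import env
import cv2
for n in ("top","scene"):
    d=env.read_camera(n); cv2.imwrite(f"pics/{n}0.png",d["img"]); print(n,d["K"].round(1).tolist(),d["pose"].round(3).tolist())
s=env.state(); print(s)
E
```

```text
pics
top [[476.0, 0.0, 314.8], [0.0, 476.0, 192.4], [0.0, 0.0, 1.0]] [[0.005, -0.981, 0.195, 215.714], [-1.0, -0.003, 0.008, -84.373], [-0.007, -0.195, -0.981, 1824.513], [0.0, 0.0, 0.0, 1.0]]
scene [[376.5, 0.0, 326.6], [0.0, 376.5, 200.5], [0.0, 0.0, 1.0]] [[-0.807, 0.348, -0.477, 1127.632], [0.59, 0.485, -0.645, 727.531], [0.007, -0.803, -0.597, 871.053], [0.0, 0.0, 0.0, 1.0]]
{'t': 0.1, 'joints': array([ 1.11339911e+00,  4.91536036e-01,  1.55940915e+00, -3.62901556e-05,
        1.09168420e+00, -1.05588317e-01]), 'qvel': array([-0.00133375, -0.00196416, -0.00143817, -0.0011095 ,  0.00068469,
        0.00078835]), 'tau': array([ 2.70380398e-03, -6.13628197e+01, -2.58608454e+01,  6.94065378e-02,
        4.69238218e-02, -1.52898741e-05]), 'eef_pos': array([215.26285395, 586.54511991, 233.09022648]), 'tcp_rot': array([-3.14055830e+00, -7.72560775e-05,  2.78980046e+00]), 'ft_force': array([ 0.37670813, -1.01053728,  0.45631918]), 'moment': array([-0.01795895, -0.01792405,  0.0185877 ]), 'grip_force': 0.0, 'opening': 1.001654550225421}
```

View pics/top0.png

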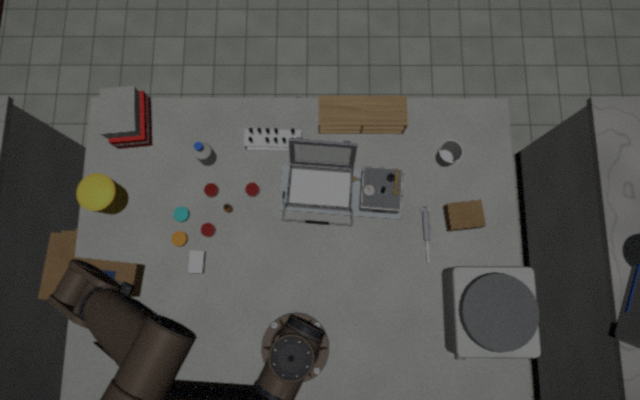

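View pics/scene0.png

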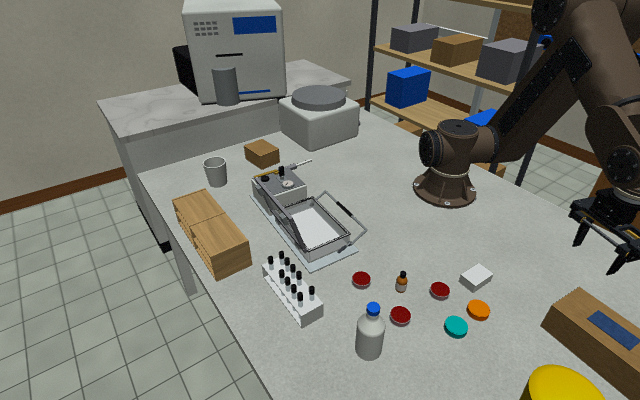

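Top view: red dishes at (211,190), (252,189), (208,230). Look-alikes are turquoise (181,214), orange (180,239), and the red book at (130,130), which is not a dish. The dropper is at (228,208). The chamber is near (320,187), with the lid open towards the top of the image and the bail at (317,222). The console is at (381,189). I'll measure these next.

```bash
cat > h.py <<'E'
from cell import env
import cv2, numpy as np
def plane(d,u,v,z):
    r=d["pose"][:3,:3]@np.linalg.solve(d["K"],[u,v,1.]); o=d["pose"][:3,3]
    return o+r*(z-o[2])/r[2]
def proj(d,p):
    q=d["pose"][:3,:3].T@(np.asarray(p,float)-d["pose"][:3,3]); q=d["K"]@q; return q[:2]/q[2]
def reds(d,amin=40):
    h=cv2.cvtColor(d["img"],cv2.COLOR_BGR2HSV)
    m=((h[...,0]<6)|(h[...,0]>172))&(h[...,1]>150)&(h[...,2]>40)
    n,l,st,c=cv2.connectedComponentsWithStats(m.astype(np.uint8))
    return [(c[i].round(1),st[i].tolist()) for i in range(1,n) if st[i][4]>amin]
def toolrows(target,yaw=None):
    """shift in the tool's axes from measured pose to the world target"""
    from scipy.spatial.transform import Rotation as R
    s=env.state(); Rm=R.from_euler("xyz",s["tcp_rot"]).as_matrix()
    return (Rm.T@(np.asarray(target,float)-s["eef_pos"])).round(1)
E
python3 - <<'E'
from h import *
for n in ("top","scene"):
    d=env.read_camera(n)
    for c,st in reds(d): print(n,c,st,plane(d,*c,12).round())
    if n=="top":
        cr=d["img"][125:235,270:415]; cv2.imwrite("pics/st.png",cv2.resize(cr,None,fx=5.5,fy=5.4,interpolation=cv2.INTER_CUBIC))
    else:
        cr=d["img"][150:330,230:510]; cv2.imwrite("pics/sc.png",cv2.resize(cr,None,fx=2.8,fy=2.8,interpolation=cv2.INTER_CUBIC))
E
```

```text
top [135.7 124.6] [109, 91, 38, 53, 472] [851. 649.  12.]
top [210.6 189.3] [205, 184, 12, 12, 109] [588. 336.  12.]
top [251.8 188.9] [246, 184, 12, 11, 102] [590. 175.  12.]
top [207.3 229.3] [202, 224, 12, 12, 110] [431. 341.  12.]
scene [361.  277.9] [353, 271, 17, 14, 186] [587. 172.  12.]
scene [439.8 288.6] [431, 282, 19, 14, 205] [427. 338.  12.]
scene [400.3 314. ] [391, 306, 20, 17, 255] [584. 334.  12.]
```

View pics/st.png

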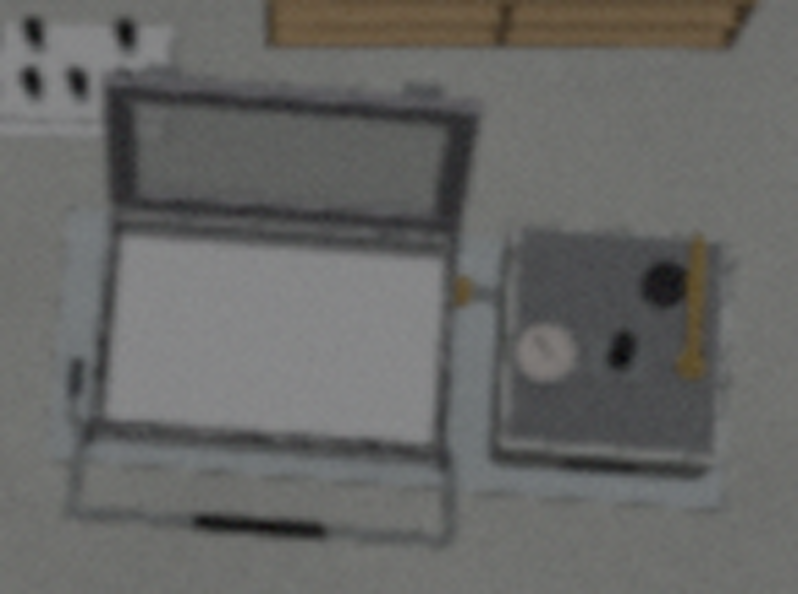

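View pics/sc.png

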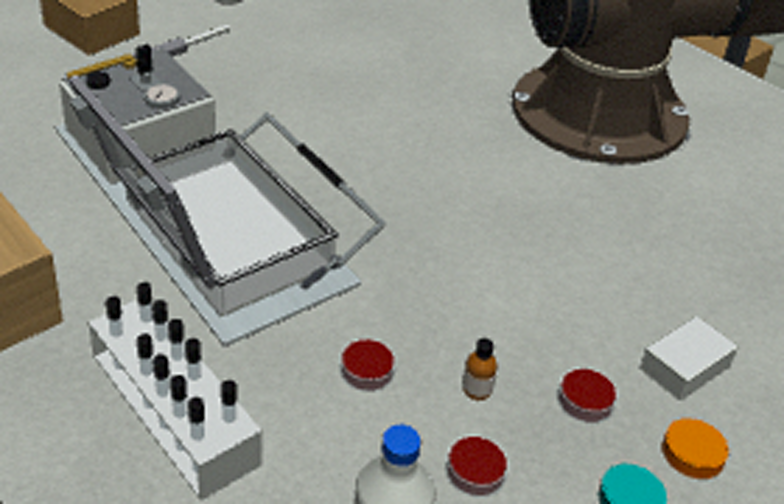

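The crops agree. The lid is open, the bail is parked with its sleeve at crop (260,526), and the switch is at (622,350) between the gauge (547,350) and the brass inlet (690,362). The three red dishes are clear of the look-alikes.

```bash
python3 - <<'E'
from h import *
d=env.read_camera("top")
f=lambda u,v,z:plane(d,(u+.5)/5.5+270-.5,(v+.5)/5.4+125-.5,z)
P=dict(gauge=(547,350,108),inlet=(690,362,115),toggletop=(622,340,154),s0=(195,521,58),s1=(325,531,58),grip=(260,526,58),
 rimFL=(90,428,62),rimFR=(448,455,62),plateFL=(55,458,8),plateFR=(718,505,8),panBL=(524,230,98),panBR=(720,243,98),panFL=(505,437,98),panFR=(712,452,98),rimBL=(118,226,62),rimBR=(455,247,62),baillL=(70,515,58),bailR=(452,543,58))
W={k:f(*v) for k,v in P.items()}
for k,w in W.items(): print(k,w.round(1))
def ang(a,b): v=W[a]-W[b]; return np.degrees(np.arctan2(-v[0],v[1])),np.hypot(*v[:2])
for a,b in (("gauge","inlet"),("s0","s1"),("rimFL","rimFR"),("plateFL","plateFR"),("panBL","panBR"),("panFL","panFR"),("rimBL","rimBR"),("baillL","bailR")): print(a,b,np.round(ang(a,b),1))
# scene cross-check
e=env.read_camera("scene")
g=lambda u,v,z:plane(e,(u+.5)/2.8+230-.5,(v+.5)/2.8+150-.5,z).round(1)
print("gauge",g(162,94,108),"s0",g(340,183,58),"s1",g(303,150,58),"grip",g(321,166,58),"rim",g(215,280,62),g(335,236,62),g(230,134,62),"tog",g(145,48,154))
E
```

```text
gauge [ 569.7 -270.1  108. ]
inlet [ 560.3 -364.2  115. ]
toggletop [ 567.2 -314.   154. ]
s0 [458.3 -34.2  58. ]
s1 [ 451.7 -122.6   58. ]
grip [455.  -78.5  58. ]
rimFL [522.7  38.   62. ]
rimFR [ 504.6 -206.4   62. ]
plateFL [510.2  66.    8. ]
plateFR [ 478.  -398.4    8. ]
panBL [ 656.5 -257.    98. ]
panBR [ 647.6 -389.7   98. ]
panFL [ 511.2 -242.1   98. ]
panFR [ 501.4 -379.9   98. ]
rimBL [667.7  21.   62. ]
rimBR [ 653.1 -212.7   62. ]
baillL [462.1  50.9  58. ]
bailR [ 443.6 -208.7   58. ]
gauge inlet [-5.7 94.6]
s0 s1 [-4.3 88.6]
rimFL rimFR [ -4.2 245. ]
plateFL plateFR [ -4.  465.5]
panBL panBR [ -3.8 132.9]
panFL panFR [ -4.1 138.2]
rimBL rimBR [ -3.6 234.1]
baillL bailR [ -4.1 260.3]
gauge [ 570.7 -264.6  108. ] s0 [458.6 -35.1  58. ] s1 [ 454.5 -115.    58. ] grip [456.5 -75.4  58. ] rim [679.9  20.1  62. ] [528.   40.7  62. ] [ 513.9 -193.6   62. ] tog [ 566.6 -308.6  154. ]
```

```bash
python3 - <<'E'
from h import *
print(toolrows([429,339,150]))
E
```

```text
[-286.  -158.9   83.5]
```

```bash
python3 -m crank '[[-286,-159,0,-16,95],[-286,-159,0,-16,95],[-286,-159,0,-16,95],[-286,-159,0,-16,95],[-286,-159,0,-16,95],[-286,-159,0,-16,95],[-286,-159,0,-16,95],[-286,-159,83,-16,95],[-286,-159,83,-16,95],[-286,-159,83,-16,95]]'; python3 -m crank '[[0,0,0,0,95],[0,0,0,0,95],[0,0,0,0,95]]'; python3 - <<'E'
from h import *
for n in ("top","wrist"):
    d=env.read_camera(n)
    if n=="wrist": cv2.imwrite("pics/w1.png",d["img"]); print(d["K"].tolist(),d["pose"].round(2).tolist())
    for c,st in reds(d): print(n,c,st,plane(d,*c,12).round())
E
```

```text
t: 1.13
eef_pos: [429.0, 335.9, 146.3]
tcp_rot: [-3.138, -0.005, 3.066]
ft_force: [-0.7, 0.4, -0.3]
opening: 0.997
grip_force: 0.0
t: 1.38
eef_pos: [429.1, 340.1, 152.3]
tcp_rot: [3.14, 0.002, 3.07]
ft_force: [0.3, -0.0, 0.1]
opening: 1.001
grip_force: 0.0
top [136.  124.3] [109, 91, 38, 53, 466] [853. 648.  12.]
top [210.5 189.1] [205, 184, 12, 11, 104] [589. 336.  12.]
top [251.8 188.8] [247, 184, 11, 11, 100] [590. 175.  12.]
[[342.18611929460747, 0.0, 313.7540950881445], [0.0, 342.18611929460747, 200.93668127297929], [0.0, 0.0, 1.0]] [[0.07, 0.97, 0.25, 359.3], [1.0, -0.07, -0.02, 344.29], [0.0, 0.25, -0.97, 303.31], [0.0, 0.0, 0.0, 1.0]]
wrist [314.7 197.5] [285, 168, 61, 60, 2813] [432. 341.  12.]
wrist [321.  335.1] [301, 331, 40, 8, 231] [571. 337.  12.]
```

View pics/w1.png

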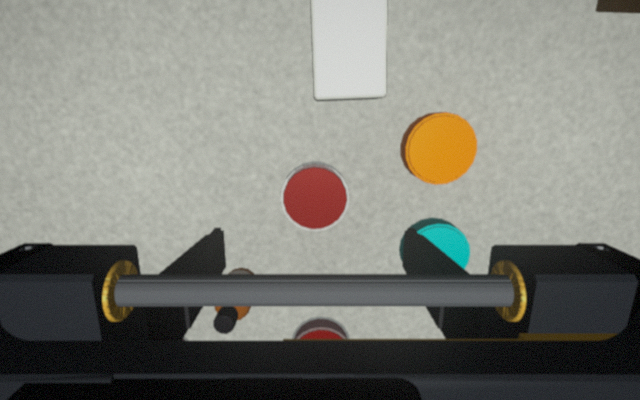

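Wrist view: the red dish is centred at (315,198). The turquoise (440,250) and orange (440,147) look-alikes are outside the fingers. The choice is right, so I'll grasp.

```bash
python3 -m crank '[[-3,1,40,0,95],[-3,1,80,0,95],[-3,1,110,0,95],[-3,1,127,0,95],[-3,1,127,0,95],[-3,1,127,0,50],[-3,1,127,0,50],[-3,1,127,0,50],[-3,1,127,0,50],[-3,1,127,0,50]]'; python3 -m crank '[[0,0,0,0,50],[0,0,0,0,50],[0,0,0,0,50],[0,0,-35,0,50],[0,0,-70,0,50],[0,0,-105,0,50],[0,0,-127,0,50],[0,0,-127,0,50],[0,0,-127,0,50]]'
python3 - <<'E'
from h import *
import numpy as np
a=np.radians(4.1);X=np.array([np.cos(a),-np.sin(a),0]);Y=np.array([np.sin(a),np.cos(a),0]);O=np.array([592.5,-87.5,0])
for s in((35,50),(35,-50),(-35,0)):
    w=O+X*s[0]+Y*s[1]; print(w.round(1),toolrows(w+[0,0,150]))
E
```

```text
t: 2.32
eef_pos: [432.5, 340.0, 24.8]
tcp_rot: [3.14, 0.002, 3.069]
ft_force: [-0.4, -0.4, 0.2]
opening: 0.704
grip_force: 0.0
t: 3.07
eef_pos: [432.3, 339.8, 151.7]
tcp_rot: [3.14, 0.002, 3.069]
ft_force: [-0.8, -0.1, -0.7]
opening: 0.622
grip_force: 30.0
[631.  -40.1   0. ] [-225.7 -364.6    1.6]
[ 623.8 -139.9    0. ] [-225.8 -464.6    1.4]
[557.6 -85.    0. ] [-155.7 -414.6    1.4]
```

```bash
python3 -m crank '[[-226,-364,0,0,50],[-226,-364,0,0,50],[-226,-364,0,0,50],[-226,-364,0,0,50],[-226,-364,0,0,50],[-226,-364,0,0,50],[-226,-364,0,0,50],[-226,-364,0,0,50],[-226,-364,0,0,50],[-226,-364,0,0,50]]';  python3 -m crank '[[0,0,0,0,50],[0,0,0,0,50],[0,0,0,0,50],[0,0,0,0,50]]'; python3 - <<'E'
from h import *
d=env.read_camera("wrist"); cv2.imwrite("pics/w2.png",d["img"])
a=np.radians(4.1);X=np.array([np.cos(a),-np.sin(a),0]);Y=np.array([np.sin(a),np.cos(a),0]);O=np.array([592.5,-87.5,0])
for s in ((-78,121,62),(-78,-121,62),(-137,45,58),(-137,-45,58),(-72,115,16),(-72,-115,16)):
    print(s,proj(d,O+X*s[0]+Y*s[1]+[0,0,s[2]]).round())
E
```

```text
t: 3.9
eef_pos: [625.6, -31.3, 148.7]
tcp_rot: [3.141, -0.003, 3.069]
ft_force: [1.4, 0.1, -0.6]
opening: 0.625
grip_force: 30.0
t: 4.23
eef_pos: [624.9, -28.2, 149.7]
tcp_rot: [3.141, -0.002, 3.07]
ft_force: [-0.2, 0.2, -0.7]
opening: 0.624
grip_force: 30.0
(-78, 121, 62) [406.  55.]
(-78, -121, 62) [34. 55.]
(-137, 45, 58) [288. -46.]
(-137, -45, 58) [143. -46.]
(-72, 115, 16) [383.  73.]
(-72, -115, 16) [89. 73.]
```

View pics/w2.png

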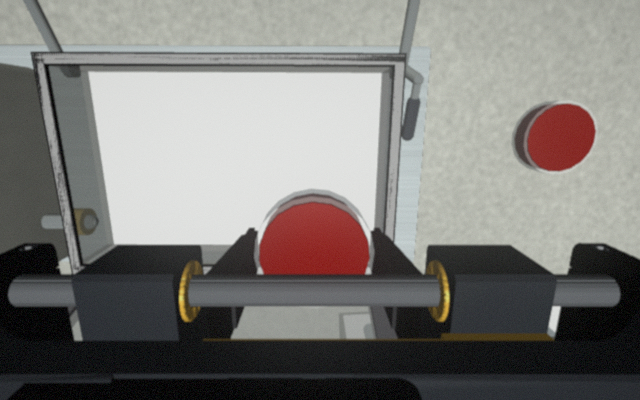

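The wrist view shows the dish held at (315,240). The chamber's rim corners are at (407,56) and (33,55), matching the prediction within about 1 px, so the station pose holds. Lowering now.

```bash
python3 -m crank '[[-7,-12,0,0,50],[-7,-12,35,0,50],[-7,-12,70,0,50],[-7,-12,95,0,50],[-7,-12,108,0,50],[-7,-12,111,0,50],[-7,-12,111,0,50]]'; python3 -m crank '[[0,0,0,0,68],[0,0,0,0,68],[0,0,0,0,68],[0,0,0,0,68],[0,0,-35,0,68],[0,0,-70,0,68],[0,0,-111,0,68],[0,0,-111,0,68],[0,0,-111,0,68]]'; python3 - <<'E'
from h import *
d=env.read_camera("wrist")
for c,st in reds(d): print(c,st,plane(d,*c,12).round(),plane(d,*c,28).round())
d=env.read_camera("top")
for c,st in reds(d): print(c,st,plane(d,*c,12).round(),plane(d,*c,28).round())
print(toolrows([589,175,150]),toolrows([587,335,150]))
E
```

```text
t: 4.87
eef_pos: [631.7, -41.5, 39.2]
tcp_rot: [3.141, -0.001, 3.07]
ft_force: [-0.6, 0.0, -0.5]
opening: 0.631
grip_force: 30.0
t: 5.62
eef_pos: [632.7, -41.9, 153.3]
tcp_rot: [-3.141, 0.005, 3.069]
ft_force: [-1.1, 0.2, -0.7]
opening: 0.711
grip_force: 0.0
[576.2 124.3] [544, 92, 66, 66, 3344] [589. 180.  12.] [587. 168.  28.]
[316.1 203.6] [283, 177, 64, 51, 2130] [642. -41.  12.] [637. -41.  28.]
[135.9 124.6] [109, 91, 38, 53, 466] [851. 648.  12.] [846. 642.  28.]
[210.6 189.2] [205, 184, 12, 12, 104] [588. 336.  12.] [585. 332.  28.]
[251.8 189. ] [246, 184, 12, 11, 102] [590. 175.  12.] [586. 173.  28.]
[5.80e+01 2.13e+02 2.00e-01] [7.150e+01 3.725e+02 2.000e-01]
```

```bash
python3 -m crank '[[57,214,0,0,95],[57,214,0,0,95],[57,214,0,0,95],[57,214,0,0,95],[57,214,0,0,95],[57,214,0,0,95],[57,214,0,0,95],[57,214,0,0,95],[57,214,0,0,95]]'; python3 - <<'E'
from h import *
d=env.read_camera("wrist"); print(env.state()["eef_pos"])
for c,st in reds(d): p=plane(d,*c,14);print(c,st,p.round(),toolrows([p[0],p[1],23]))
E
```

```text
t: 6.47
eef_pos: [590.5, 174.7, 149.8]
tcp_rot: [-3.141, -0.001, 3.068]
ft_force: [0.1, 0.2, -0.5]
opening: 0.999
grip_force: 0.0
[590.64956425 174.36517656 149.99258645]
[505.5 178.9] [474, 148, 64, 62, 3021] [587. 338.  14.] [ 15.6 163.  127. ]
[314.9 195.3] [285, 166, 61, 60, 2880] [590. 175.  14.] [  1.    0.8 127. ]
[ 59.1 241.3] [39, 236, 40, 10, 258] [615. -56.  14.] [ -41.6 -227.5  127. ]
```

```bash
python3 -m crank '[[0,1,40,0,95],[0,1,80,0,95],[0,1,110,0,95],[0,1,127,0,95],[0,1,127,0,95],[0,1,127,0,50],[0,1,127,0,50],[0,1,127,0,50],[0,1,127,0,50],[0,1,127,0,50]]'; python3 -m crank '[[0,0,0,0,50],[0,0,0,0,50],[0,0,0,0,50],[0,0,-35,0,50],[0,0,-70,0,50],[0,0,-105,0,50],[0,0,-127,0,50],[0,0,-127,0,50],[0,0,-127,0,50]]'
python3 - <<'E'
from h import *
print(toolrows([623.8,-140,150]))
E
```

```text
t: 7.35
eef_pos: [590.7, 176.6, 24.0]
tcp_rot: [3.141, 0.001, 3.069]
ft_force: [-0.2, -0.8, -0.3]
opening: 0.706
grip_force: 0.0
t: 8.1
eef_pos: [590.7, 177.0, 151.7]
tcp_rot: [3.141, 0.002, 3.069]
ft_force: [-0.8, -0.1, -0.7]
opening: 0.623
grip_force: 30.0
[ -55.9 -313.8    1.6]
```

```bash
python3 -m crank '[[-56,-314,0,0,50],[-56,-314,0,0,50],[-56,-314,0,0,50],[-56,-314,0,0,50],[-56,-314,0,0,50],[-56,-314,0,0,50],[-56,-314,0,0,50],[-56,-314,0,0,50],[-56,-314,0,0,50],[-56,-314,0,0,50]]';python3 -m crank '[[0,0,0,0,50],[0,0,0,0,50]]'; python3 - <<'E'
from h import *
print(env.state()["opening"],toolrows([623.8,-140,38.5]))
E
```

```text
t: 8.93
eef_pos: [622.8, -141.7, 148.6]
tcp_rot: [3.141, -0.003, 3.066]
ft_force: [0.1, 0.6, -0.5]
opening: 0.627
grip_force: 30.0
t: 9.1
eef_pos: [623.2, -139.2, 149.8]
tcp_rot: [3.141, -0.001, 3.07]
ft_force: [-0.3, -0.1, -0.2]
opening: 0.624
grip_force: 30.0
0.6236929825847252 [ -0.8  -0.9 111.3]
```

```bash
python3 -m crank '[[-1,-1,35,0,50],[-1,-1,70,0,50],[-1,-1,95,0,50],[-1,-1,108,0,50],[-1,-1,111,0,50],[-1,-1,111,0,50]]'; python3 -m crank '[[0,0,0,0,68],[0,0,0,0,68],[0,0,0,0,68],[0,0,0,0,68],[0,0,-35,0,68],[0,0,-70,0,68],[0,0,-111,0,68],[0,0,-111,0,68],[0,0,-111,0,68]]'; python3 - <<'E'
from h import *
d=env.read_camera("wrist")
for c,st in reds(d): print(c,st,plane(d,*c,28).round())
d=env.read_camera("top")
for c,st in reds(d): print(c,st,plane(d,*c,12).round(),plane(d,*c,28).round())
print(toolrows([588,336,150]))
E
```

```text
t: 9.6
eef_pos: [624.4, -140.3, 39.0]
tcp_rot: [3.141, -0.001, 3.07]
ft_force: [0.4, 0.3, -0.0]
opening: 0.623
grip_force: 30.0
t: 10.35
eef_pos: [625.4, -141.8, 153.3]
tcp_rot: [-3.14, 0.005, 3.069]
ft_force: [-0.1, 0.5, -1.3]
opening: 0.712
grip_force: 0.0
[438.6 201.2] [406, 169, 64, 59, 2492] [635. -39.  28.]
[315.4 204.9] [284, 180, 64, 48, 2050] [ 631. -141.   28.]
[135.8 124.4] [109, 91, 38, 53, 463] [852. 649.  12.] [847. 642.  28.]
[210.7 189.3] [205, 184, 12, 12, 106] [588. 336.  12.] [585. 332.  28.]
[7.060e+01 4.735e+02 3.000e-01]
```

```bash
python3 -m crank '[[35,237,0,0,95],[35,237,0,0,95],[35,237,0,0,95],[35,237,0,0,95],[35,237,0,0,95],[70,474,0,0,95],[70,474,0,0,95],[70,474,0,0,95],[70,474,0,0,95],[70,474,0,0,95]]'; python3 - <<'E'
from h import *
print(toolrows([588,336,150]))
E

```

```text
t: 11.28
eef_pos: [592.6, 275.9, 148.8]
tcp_rot: [-3.14, -0.003, 3.069]
ft_force: [0.2, 0.9, -1.5]
opening: 1.0
grip_force: 0.0
[ 8.9 59.7 -1.3]
```

```bash
python3 -m crank '[[7,57,0,0,95],[7,57,0,0,95],[7,57,0,0,95],[7,57,0,0,95],[7,57,0,0,95]]'; python3 - <<'E'
from h import *
d=env.read_camera("wrist"); print(env.state()["eef_pos"])
for c,st in reds(d): p=plane(d,*c,14);print(c,st,p.round(),toolrows([p[0],p[1],23]))
E

```

```text
t: 11.7
eef_pos: [590.8, 330.0, 149.6]
tcp_rot: [-3.141, -0.002, 3.068]
ft_force: [0.9, -0.3, -0.4]
opening: 0.996
grip_force: 0.0
[590.99863254 329.7606487  149.97557079]
[320.6 191.8] [290, 162, 62, 61, 2902] [587. 336.  14.] [  4.3   5.6 127. ]
```

```bash
python3 -m crank '[[3,6,40,0,95],[3,6,80,0,95],[3,6,110,0,95],[3,6,127,0,95],[3,6,127,0,95],[3,6,127,0,50],[3,6,127,0,50],[3,6,127,0,50],[3,6,127,0,50],[3,6,127,0,50]]'; python3 -m crank '[[0,0,0,0,50],[0,0,0,0,50],[0,0,0,0,50],[0,0,-35,0,50],[0,0,-70,0,50],[0,0,-105,0,50],[0,0,-127,0,50],[0,0,-127,0,50],[0,0,-127,0,50]]'
python3 - <<'E'
from h import *
print(toolrows([557.6,-85,150]))
E
```

```text
t: 12.58
eef_pos: [588.5, 337.4, 24.1]
tcp_rot: [3.141, 0.001, 3.069]
ft_force: [0.4, -0.3, -0.4]
opening: 0.71
grip_force: 0.0
t: 13.33
eef_pos: [588.4, 337.8, 151.7]
tcp_rot: [3.14, 0.002, 3.069]
ft_force: [-0.1, -0.5, -1.0]
opening: 0.62
grip_force: 30.0
[ 2.00e-01 -4.24e+02  1.20e+00]
```

```bash
python3 -m crank '[[0,-424,0,0,50],[0,-424,0,0,50],[0,-424,0,0,50],[0,-424,0,0,50],[0,-424,0,0,50],[0,-424,0,0,50],[0,-424,0,0,50],[0,-424,0,0,50],[0,-424,0,0,50],[0,-424,0,0,50]]';python3 -m crank '[[0,0,0,0,50],[0,0,0,0,50],[0,0,0,0,50]]'; python3 - <<'E'
from h import *
print(env.state()["opening"],toolrows([557.6,-85,38.5]))
E
```

```text
t: 14.17
eef_pos: [556.9, -79.7, 149.0]
tcp_rot: [3.141, -0.003, 3.069]
ft_force: [0.0, 0.2, -0.6]
opening: 0.622
grip_force: 30.0
t: 14.42
eef_pos: [557.5, -77.6, 149.5]
tcp_rot: [3.141, -0.002, 3.068]
ft_force: [-0.5, 0.1, -1.1]
opening: 0.626
grip_force: 30.0
0.6260772148385737 [ -0.8  -7.4 110.9]
```

```bash
python3 -m crank '[[-1,-7,30,0,50],[-1,-7,70,0,50],[-1,-7,95,0,50],[-1,-7,108,0,50],[-1,-7,111,0,50],[-1,-7,111,0,50]]'; python3 -m crank '[[0,0,0,0,68],[0,0,0,0,68],[0,0,0,0,68],[0,0,0,0,68],[0,0,-35,0,68],[0,0,-70,0,68],[0,0,-111,0,68],[0,0,-150,0,68],[0,0,-150,0,68]]'; python3 -m crank '[[180,0,0,0,68],[180,0,0,0,68],[180,0,0,0,68],[180,0,0,0,68],[180,0,0,0,68],[180,0,0,0,0],[180,0,0,0,0],[180,0,0,0,0],[180,0,0,0,0]]'; python3 - <<'E'
from h import *
d=env.read_camera("top")
for c,st in reds(d): print(c,st,plane(d,*c,12).round(),plane(d,*c,28).round())
cr=d["img"][125:265,170:420]; A=cv2.resize(cr,None,fx=3.2,fy=3.2,interpolation=cv2.INTER_CUBIC); cv2.imwrite("pics/t3.png",A[:448,:800])
d=env.read_camera("scene")
for c,st in reds(d): print(c,st,plane(d,*c,12).round(),plane(d,*c,28).round())
E
```

```text
t: 14.92
eef_pos: [557.9, -82.9, 38.2]
tcp_rot: [3.141, -0.003, 3.072]
ft_force: [-0.1, -0.3, -0.8]
opening: 0.623
grip_force: 30.0
t: 15.67
eef_pos: [560.9, -85.5, 196.9]
tcp_rot: [-3.14, 0.011, 3.069]
ft_force: [0.4, -0.1, -0.2]
opening: 0.716
grip_force: 0.0
t: 16.42
eef_pos: [380.2, -72.2, 189.6]
tcp_rot: [-3.142, 0.001, 3.069]
ft_force: [0.1, -0.7, 0.7]
opening: 0.492
grip_force: 0.0
[135.9 124.4] [109, 91, 38, 53, 466] [852. 649.  12.] [847. 642.  28.]
[307.6 177.9] [303, 173, 11, 11, 100] [635. -41.  12.] [631. -42.  28.]
[333.2 179.7] [328, 174, 11, 12, 99] [ 628. -141.   12.] [ 624. -141.   28.]
[318.2 196.8] [313, 191, 11, 12, 102] [560. -83.  12.] [557. -83.  28.]
[297.5 221.7] [293, 218, 9, 9, 51] [ 599. -160.   12.] [ 609. -144.   28.]
[319.8 224.2] [313, 220, 15, 10, 119] [ 543. -103.   12.] [554. -87.  28.]
[309.2 239.1] [302, 234, 15, 11, 128] [617. -60.  12.] [626. -46.  28.]
```

View pics/t3.png

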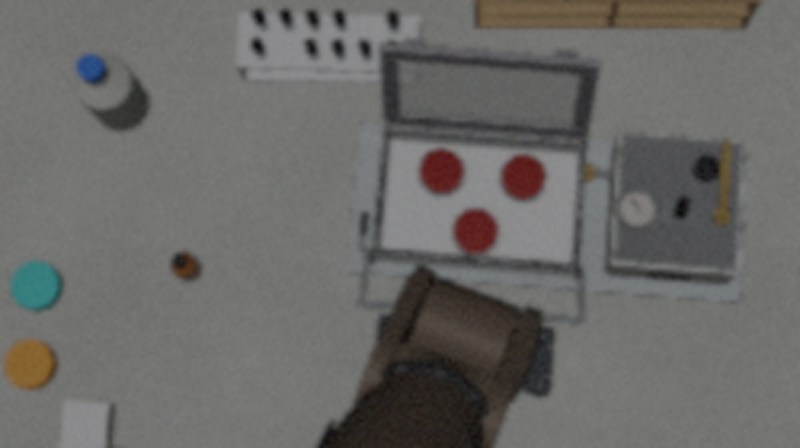

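All three dishes lie flat in the chamber at crop (442,170), (523,177) and (476,231), and no red dish is left on the bench. Next I'll go over and behind the open lid and pull it forward.

```bash
python3 -m crank '[[0,0,-40,0,0],[0,0,-80,0,0],[0,0,-110,0,0],[-40,0,-110,0,0],[-80,0,-110,0,0],[-120,0,-110,0,0],[-160,0,-110,0,0],[-200,0,-110,0,0],[-240,0,-110,0,0],[-280,0,-110,0,0]]'; python3 -m crank '[[-40,0,0,0,0],[-80,0,0,0,0],[-98,0,0,0,0],[-98,0,0,0,0],[-98,0,0,0,0],[-98,0,30,0,0],[-98,0,60,0,0],[-98,0,100,0,0],[-98,0,100,0,0],[-98,0,100,0,0]]'; python3 - <<'E'
from h import *
d=env.read_camera("scene"); cv2.imwrite("pics/s4.png",cv2.resize(d["img"][100:300,200:460],None,fx=3,fy=3)); print(toolrows([592.5+165*.9974,-87.5-165*.0715,200]))
E
```

```text
t: 17.35
eef_pos: [660.6, -92.1, 298.8]
tcp_rot: [3.141, -0.001, 3.069]
ft_force: [0.0, -0.2, 0.6]
opening: 0.007
grip_force: 0.0
t: 18.18
eef_pos: [755.0, -99.2, 199.0]
tcp_rot: [3.141, -0.003, 3.069]
ft_force: [0.8, -0.1, 1.2]
opening: 0.005
grip_force: 0.0
[-1.   0.2  1.5]
```

View pics/s4.png

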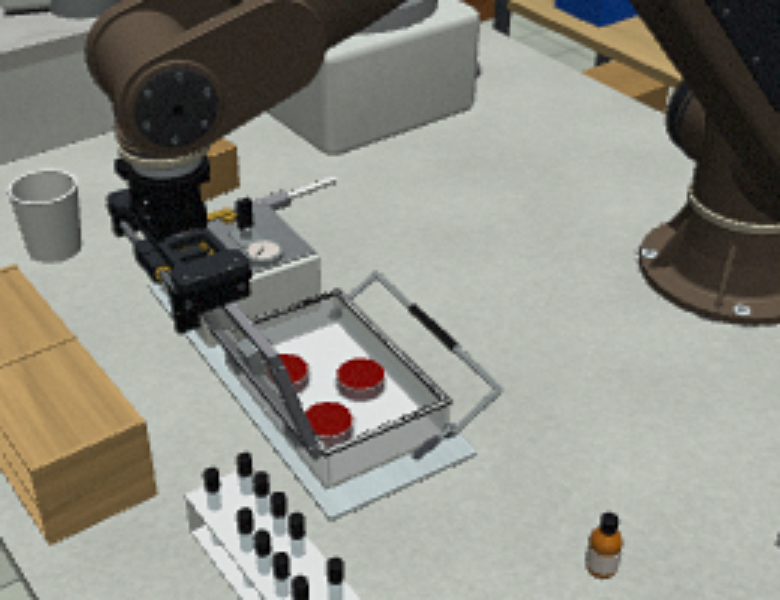

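The fingers stand behind the lid at (190,310) and nothing is touching. Pulling the lid forward slowly.

```bash
python3 -m crank '[[15,0,0,0,0],[30,0,0,0,0],[42,0,0,0,0],[54,0,0,0,0],[66,0,0,0,0],[78,0,0,0,0],[90,0,0,0,0],[102,0,0,0,0],[114,0,0,0,0],[126,0,0,0,0]]'; python3 -m crank '[[12,0,0,0,0],[24,0,0,0,0],[36,0,0,0,0],[46,0,0,0,0],[56,0,0,0,0],[56,0,0,0,0],[56,0,0,0,0],[56,0,0,0,0],[56,0,0,0,0],[56,0,0,0,0]]'; python3 - <<'E'
from h import *
d=env.read_camera("scene"); cv2.imwrite("pics/s5.png",cv2.resize(d["img"][150:300,230:400],None,fx=3,fy=3))
E
```

```text
t: 19.07
eef_pos: [630.8, -90.4, 203.2]
tcp_rot: [-3.141, 0.005, 3.069]
ft_force: [-0.5, -0.7, -0.3]
opening: 0.001
grip_force: 0.1
t: 19.9
eef_pos: [575.0, -86.3, 199.6]
tcp_rot: [3.142, 0.0, 3.069]
ft_force: [0.6, -0.4, -0.5]
opening: 0.002
grip_force: 0.0
```

View pics/s5.png

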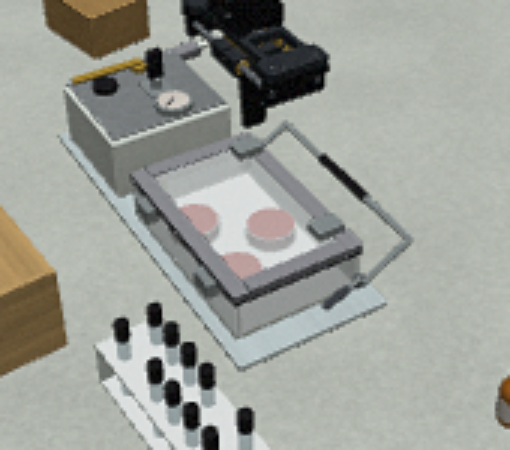

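Scene crop: the lid is shut flat, with the three dishes visible under it. For the bail I'll turn the gripper 90° so it can grip the sleeve across the bar.

```bash
python3 - <<'E'
from h import *
print(env.state()["joints"].round(2))
E
python3 -m crank '[[119,0,0,7,40],[119,0,0,14,40],[119,0,0,21,40],[119,0,0,28,40],[119,0,0,35,40],[119,0,0,42,40],[119,0,0,45,40],[119,0,0,45,40]]'
python3 -m crank '[[0,0,0,7,40],[0,0,0,14,40],[0,0,0,21,40],[0,0,0,28,40],[0,0,0,35,40],[0,0,0,42,40],[0,0,0,45,40],[0,0,0,45,40],[0,0,0,45,40]]'
python3 - <<'E'
from h import *
print(env.state()["joints"].round(2))
d=env.read_camera("wrist"); cv2.imwrite("pics/w6.png",d["img"])
O=np.array([592.5,-87.5,0]);X=np.array([.9974,-.0715,0]);print(toolrows(O-137*X+[0,0,66]))
E
```

```text
[-0.26  0.47  1.71  0.    0.97 -1.76]
t: 20.62
eef_pos: [456.0, -77.6, 199.6]
tcp_rot: [3.141, 0.0, 2.281]
ft_force: [0.8, -0.6, -0.8]
opening: 0.416
grip_force: 0.0
t: 21.37
eef_pos: [455.9, -77.6, 199.5]
tcp_rot: [-3.141, -0.0, 1.502]
ft_force: [0.9, 0.4, 0.0]
opening: 0.419
grip_force: 0.0
[-0.31  0.31  1.98  0.    0.85 -0.24]
[-1.000e-01 -1.000e-01  1.335e+02]
```

View pics/w6.png

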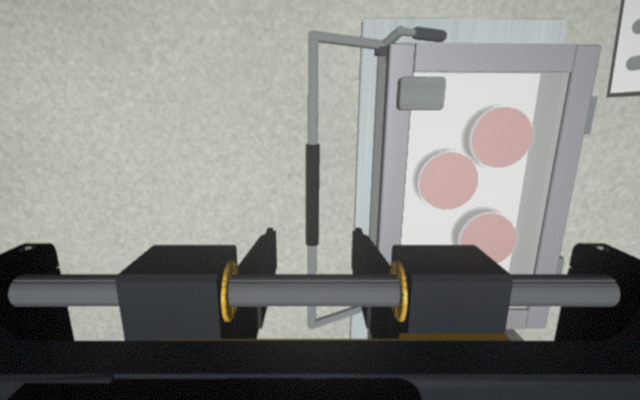

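Wrist view: the sleeve at (313,195) is centred between the fingers (275 to 355). Descending, gripping, then following the arc.

```bash
python3 -m crank '[[0,0,40,0,40],[0,0,80,0,40],[0,0,115,0,40],[0,0,134,0,40],[0,0,134,0,40],[0,0,134,0,5],[0,0,134,0,5],[0,0,134,0,5],[0,0,134,0,5],[0,0,134,0,5]]'; python3 -m crank '[[0,0,0,0,5],[0,0,0,0,5]]'; python3 -m crank '[[0,7,-10,0,5],[0,16,-19,0,5],[0,26,-26,0,5],[0,38,-32,0,5],[0,50,-35,0,5],[0,62,-36,0,5],[0,72,-35,0,5],[0,72,-35,0,5],[0,72,-35,0,5]]'; python3 - <<'E'
from h import *
d=env.read_camera("scene"); cv2.imwrite("pics/s7.png",cv2.resize(d["img"][150:300,230:400],None,fx=3,fy=3))
E
```

```text
t: 22.25
eef_pos: [454.8, -77.3, 66.5]
tcp_rot: [-3.14, -0.0, 1.499]
ft_force: [-16.2, -2.8, 11.8]
opening: 0.125
grip_force: 7.9
t: 22.42
eef_pos: [454.5, -77.3, 66.5]
tcp_rot: [-3.139, -0.0, 1.499]
ft_force: [-9.3, -1.3, 10.6]
opening: 0.121
grip_force: 30.0
t: 23.17
eef_pos: [529.0, -83.1, 101.9]
tcp_rot: [3.138, 0.001, 1.499]
ft_force: [1.8, -0.5, 9.6]
opening: 0.12
grip_force: 30.0
```

View pics/s7.png

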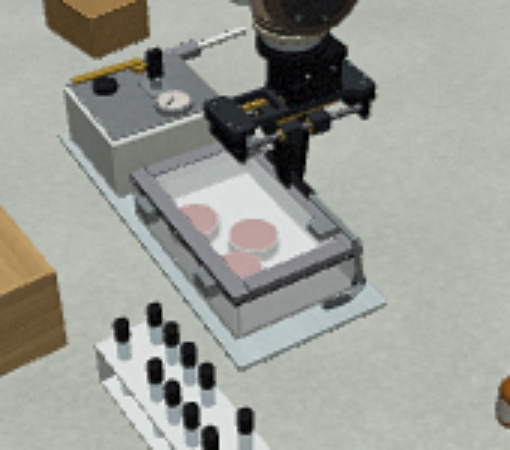

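```bash
python3 -m crank '[[0,3,0,0,5],[0,5,1,0,5],[0,5,1,0,5],[0,5,1,0,35],[0,5,1,0,35],[0,5,1,0,35],[0,5,1,0,35]]'; python3 -m crank '[[0,0,-30,0,35],[0,0,-60,0,35],[0,0,-100,0,35],[0,-40,-100,0,0],[0,-80,-100,0,0],[0,-120,-100,0,0],[0,-140,-100,0,0],[0,-140,-100,0,0],[0,-140,-100,0,0]]'; python3 - <<'E'
from h import *
d=env.read_camera("scene"); cv2.imwrite("pics/s8.png",cv2.resize(d["img"][150:300,230:400],None,fx=3.5,fy=3.5,interpolation=cv2.INTER_CUBIC))
O=np.array([592.5,-87.5,0]);X=np.array([.9974,-.0715,0]);Y=np.array([.0715,.9974,0])
a=lambda x,y,z:(proj(d,O+X*x+Y*y+[0,0,z])-[230,150])*3.5
print("clamped grip",a(-56,0,92),"top-dead",a(-74.6,0,94),"dishes",a(-35,0,28))
for c,st in reds(d,30): print(c,st)
E
```

```text
t: 23.8
eef_pos: [532.3, -83.0, 99.5]
tcp_rot: [-3.141, -0.0, 1.498]
ft_force: [0.5, 0.4, -0.1]
opening: 0.335
grip_force: 0.0
t: 24.55
eef_pos: [392.6, -73.0, 200.0]
tcp_rot: [3.141, 0.0, 1.498]
ft_force: [-0.0, 1.0, -0.5]
opening: 0.023
grip_force: 0.0
clamped grip [330.88716065 204.17060307] top-dead [347.2024656  196.37718881] dishes [312.55997687 262.28838555]
```

View pics/s8.png

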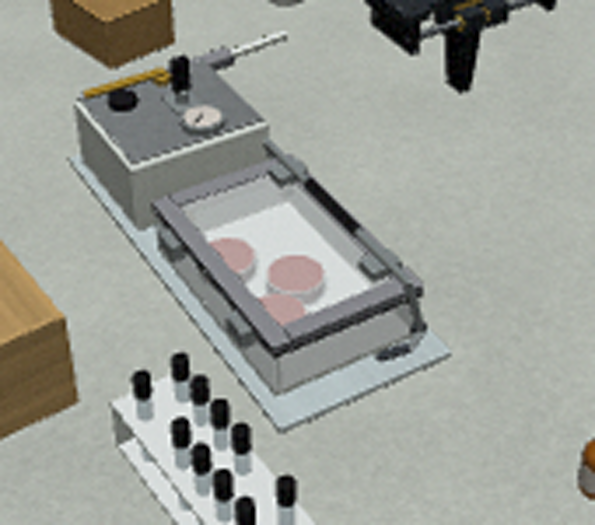

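The sleeve middle is at (332,205), and the clamped prediction was (331,204), so the bail is clamped. The front dish has shifted a few centimetres but is still flat inside. Now to the switch.

```bash
python3 - <<'E'
from h import *
print(toolrows([563.6,-351,240]))
E
```

```text
[-264.7  189.9  -39.8]
```

```bash
python3 -m crank '[[0,0,-40,0,0],[-265,190,-40,0,0],[-265,190,-40,0,0],[-265,190,-40,0,0],[-265,190,-40,0,0],[-265,190,-40,0,0],[-265,190,-40,0,0],[-265,190,-40,0,0],[-265,190,-40,0,0],[-265,190,-40,0,0]]'; python3 -m crank '[[0,0,0,0,0],[0,0,0,0,0]]'; python3 - <<'E'
from h import *
d=env.read_camera("wrist"); cv2.imwrite("pics/w9.png",d["img"])
O=np.array([592.5,-87.5,0]);X=np.array([.9974,-.0715,0]);Y=np.array([.0715,.9974,0])
for p in ((-10,-229,154),(-10,-181,108),(-10,-279,115)): print(p,proj(d,O+X*p[0]+Y*p[1]+[0,0,p[2]]).round(1))
E
```

```text
t: 25.43
eef_pos: [566.0, -356.1, 237.5]
tcp_rot: [3.141, 0.001, 1.496]
ft_force: [-0.1, -0.6, -0.4]
opening: 0.002
grip_force: 0.0
t: 25.6
eef_pos: [563.5, -350.8, 238.6]
tcp_rot: [-3.14, -0.001, 1.498]
ft_force: [-0.7, 0.6, -0.3]
opening: 0.006
grip_force: 0.0
(-10, -229, 154) [313.7 163.1]
(-10, -181, 108) [313.7  94.1]
(-10, -279, 115) [313.7 216. ]
```

View pics/w9.png

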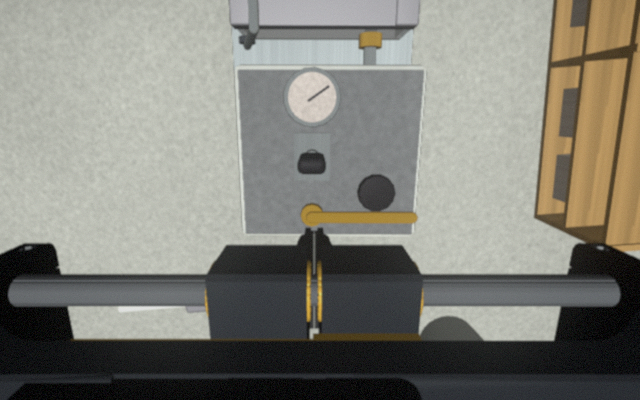

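The switch paddle is at (312,162), the gauge at (312,97) and the inlet at (312,214), each within about 3 px of prediction. I'll go down beside the paddle on its inlet side and push towards the gauge.

```bash
python3 -m crank '[[0,0,40,0,0],[0,0,75,0,0],[0,0,88,0,0],[0,0,88,0,0],[0,0,88,0,0],[0,0,88,0,0]]'; python3 -m crank '[[10,0,0,0,0],[16,0,0,0,0],[20,0,0,0,0],[24,0,0,0,0],[27,0,0,0,0],[30,0,0,0,0],[32,0,0,0,0],[32,0,0,0,0]]'; python3 - <<'E'
from h import *
s=env.state(); print(s["ft_force"],s["eef_pos"])
E
```

```text
t: 26.15
eef_pos: [563.9, -351.0, 153.4]
tcp_rot: [3.14, 0.001, 1.499]
ft_force: [0.5, 0.3, 0.4]
opening: 0.005
grip_force: 0.0
t: 26.82
eef_pos: [565.9, -319.7, 151.9]
tcp_rot: [3.141, 0.002, 1.498]
ft_force: [-0.0, -6.5, 2.3]
opening: 0.005
grip_force: 3.3
[-0.01772843 -6.52147151  2.25893878] [ 565.86593682 -319.73537192  151.87835598]
```

```bash
python3 -m crank '[[2,0,0,0,0],[2,0,0,0,0]]'; python3 -m crank '[[2,0,0,0,0],[2,0,0,0,0]]'
```

```text
t: 26.98
eef_pos: [566.0, -319.1, 151.9]
tcp_rot: [3.14, 0.004, 1.498]
ft_force: [-0.5, -13.1, 0.9]
opening: 0.004
grip_force: 6.4
t: 27.15
eef_pos: [566.0, -318.6, 152.0]
tcp_rot: [3.139, 0.006, 1.498]
ft_force: [-1.8, -20.7, -0.7]
opening: 0.005
grip_force: 9.6
```

The force climbs at a standstill, so the switch is at its stop. Holding for over 3 s, then releasing and going to the other side.

```bash
H='[[0,0,0,0,0],[0,0,0,0,0],[0,0,0,0,0],[0,0,0,0,0],[0,0,0,0,0],[0,0,0,0,0],[0,0,0,0,0],[0,0,0,0,0],[0,0,0,0,0],[0,0,0,0,0]]'; python3 -m crank '[[0,0,0,0,0],[0,0,0,0,0],[0,0,0,0,0],[0,0,0,0,0],[0,0,0,0,0],[0,0,0,0,0],[0,0,0,0,0],[0,0,0,0,0],[0,0,0,0,0],[0,0,0,0,0]]'; python3 -m crank '[[0,0,0,0,0],[0,0,0,0,0],[0,0,0,0,0],[0,0,0,0,0],[0,0,0,0,0],[0,0,0,0,0],[0,0,0,0,0],[0,0,0,0,0],[0,0,0,0,0],[0,0,0,0,0]]'; python3 -m crank '[[0,0,0,0,0],[0,0,0,0,0],[0,0,0,0,0],[0,0,0,0,0],[0,0,0,0,0],[0,0,0,0,0],[0,0,0,0,0],[0,0,0,0,0],[0,0,0,0,0],[0,0,0,0,0]]'; python3 -m crank '[[0,0,0,0,0],[0,0,0,0,0],[0,0,0,0,0],[0,0,0,0,0],[0,0,0,0,0],[0,0,0,0,0],[0,0,0,0,0],[0,0,0,0,0],[0,0,0,0,0],[0,0,0,0,0]]'; python3 -m crank '[[-6,0,0,0,0],[-12,0,0,0,0],[-18,0,0,0,0],[-26,0,0,0,0],[-36,0,0,0,0],[-36,0,0,0,0],[-36,0,-40,0,0],[-36,0,-60,0,0],[-36,0,-60,0,0],[-36,0,-60,0,0]]'; python3 -m crank '[[35,0,0,0,0],[70,0,0,0,0],[70,0,0,0,0],[70,0,0,0,0]]'; python3 - <<'E'
from h import *
O=np.array([592.5,-87.5,0]);X=np.array([.9974,-.0715,0]);Y=np.array([.0715,.9974,0])
print(toolrows(O-10.5*X-194*Y+[0,0,152]))
E
```

```text
t: 27.98
eef_pos: [566.0, -318.6, 152.0]
tcp_rot: [3.139, 0.006, 1.498]
ft_force: [-2.7, -20.5, 0.1]
opening: 0.003
grip_force: 9.4
t: 28.82
eef_pos: [566.0, -318.6, 152.0]
tcp_rot: [3.139, 0.006, 1.498]
ft_force: [-2.0, -20.0, -0.6]
opening: 0.007
grip_force: 9.4
t: 29.65
eef_pos: [566.0, -318.7, 152.0]
tcp_rot: [3.139, 0.006, 1.498]
ft_force: [-2.1, -20.3, -0.3]
opening: 0.001
grip_force: 9.4
t: 30.48
eef_pos: [566.0, -318.7, 152.0]
tcp_rot: [3.139, 0.006, 1.498]
ft_force: [-2.2, -20.4, -0.0]
opening: 0.005
grip_force: 9.4
t: 31.32
eef_pos: [563.5, -351.1, 212.5]
tcp_rot: [3.14, 0.001, 1.498]
ft_force: [-0.0, 0.1, 0.0]
opening: 0.002
grip_force: 0.0
t: 31.65
eef_pos: [568.3, -279.5, 210.6]
tcp_rot: [-3.14, -0.001, 1.5]
ft_force: [0.3, -0.1, 0.4]
opening: 0.007
grip_force: 0.0
[-0.8  0.  58.6]
```

```bash
python3 -m crank '[[0,0,30,0,0],[0,0,50,0,0],[0,0,59,0,0],[0,0,59,0,0],[0,0,59,0,0]]'; python3 -m crank '[[-10,0,0,0,0],[-16,0,0,0,0],[-20,0,0,0,0],[-24,0,0,0,0],[-27,0,0,0,0],[-30,0,0,0,0],[-32,0,0,0,0],[-32,0,0,0,0]]';  python3 -m crank '[[-2,0,0,0,0],[-2,0,0,0,0]]'
```

```text
t: 32.07
eef_pos: [568.3, -281.8, 152.4]
tcp_rot: [-3.141, -0.0, 1.498]
ft_force: [-0.6, 0.6, 0.2]
opening: 0.004
grip_force: 0.0
t: 32.73
eef_pos: [566.2, -313.3, 152.7]
tcp_rot: [3.141, -0.0, 1.498]
ft_force: [1.6, 3.5, 2.7]
opening: 0.005
grip_force: 2.3
t: 32.9
eef_pos: [566.0, -314.5, 152.5]
tcp_rot: [-3.141, -0.001, 1.498]
ft_force: [3.0, 6.6, 1.6]
opening: 0.005
grip_force: 3.6
```

```bash
python3 -m crank '[[-2,0,0,0,0],[-2,0,0,0,0]]';  python3 -m crank '[[-2,0,0,0,0],[-2,0,0,0,0]]'
```

```text
t: 33.07
eef_pos: [566.0, -315.1, 152.4]
tcp_rot: [-3.141, -0.004, 1.498]
ft_force: [4.9, 15.0, 4.0]
opening: 0.007
grip_force: 7.3
t: 33.23
eef_pos: [565.9, -315.7, 152.3]
tcp_rot: [-3.14, -0.006, 1.498]
ft_force: [4.2, 22.5, 5.4]
opening: 0.007
grip_force: 11.2
```

At the stop. Hold, release and retreat upward.

```bash
python3 -m crank '[[0,0,0,0,0],[0,0,0,0,0],[0,0,0,0,0],[0,0,0,0,0],[0,0,0,0,0],[0,0,0,0,0],[0,0,0,0,0],[0,0,0,0,0],[0,0,0,0,0],[0,0,0,0,0]]'; python3 -m crank '[[0,0,0,0,0],[0,0,0,0,0],[0,0,0,0,0],[0,0,0,0,0],[0,0,0,0,0],[0,0,0,0,0],[0,0,0,0,0],[0,0,0,0,0],[0,0,0,0,0],[0,0,0,0,0]]'; python3 -m crank '[[0,0,0,0,0],[0,0,0,0,0],[0,0,0,0,0],[0,0,0,0,0],[0,0,0,0,0],[0,0,0,0,0],[0,0,0,0,0],[0,0,0,0,0],[0,0,0,0,0],[0,0,0,0,0]]'; python3 -m crank '[[0,0,0,0,0],[0,0,0,0,0],[0,0,0,0,0],[0,0,0,0,0],[0,0,0,0,0],[0,0,0,0,0],[0,0,0,0,0],[0,0,0,0,0],[0,0,0,0,0],[0,0,0,0,0]]'; python3 -m crank '[[6,0,0,0,0],[12,0,0,0,0],[18,0,0,0,0],[26,0,0,0,0],[38,0,0,0,0],[38,0,0,0,0],[38,0,-40,0,0],[38,0,-80,0,0],[38,0,-120,0,0],[38,0,-120,0,0]]'; python3 -m crank '[[0,-40,0,0,0],[0,-80,0,0,0],[0,-120,0,0,0],[0,-160,0,0,0],[0,-160,0,0,0],[0,-160,0,0,0],[0,-160,0,0,0],[0,-160,0,0,0]]'; python3 - <<'E'
from h import *
d=env.read_camera("scene"); cv2.imwrite("pics/s10.png",d["img"])
d=env.read_camera("top")
for c,st in reds(d,30): print(c,st)
E
```

```text
t: 34.07
eef_pos: [565.9, -315.6, 152.4]
tcp_rot: [-3.14, -0.006, 1.499]
ft_force: [4.5, 21.5, 5.3]
opening: 0.002
grip_force: 10.9
t: 34.9
eef_pos: [565.9, -315.6, 152.4]
tcp_rot: [-3.14, -0.006, 1.499]
ft_force: [5.2, 21.1, 4.7]
opening: 0.006
grip_force: 10.9
t: 35.73
eef_pos: [565.9, -315.6, 152.3]
tcp_rot: [-3.14, -0.006, 1.499]
ft_force: [4.7, 21.4, 5.4]
opening: -0.001
grip_force: 10.9
t: 36.57
eef_pos: [565.9, -315.6, 152.3]
tcp_rot: [-3.14, -0.006, 1.499]
ft_force: [4.7, 21.7, 5.6]
opening: 0.007
grip_force: 10.9
t: 37.4
eef_pos: [570.1, -282.3, 280.5]
tcp_rot: [3.132, 0.005, 1.498]
ft_force: [0.3, 0.6, 0.2]
opening: 0.003
grip_force: 0.0
t: 38.07
eef_pos: [409.7, -270.0, 272.5]
tcp_rot: [3.141, 0.0, 1.499]
ft_force: [-0.2, 0.3, -0.4]
opening: 0.004
grip_force: 0.0
[136.  124.3] [109, 91, 38, 53, 459]
```

View pics/s10.png

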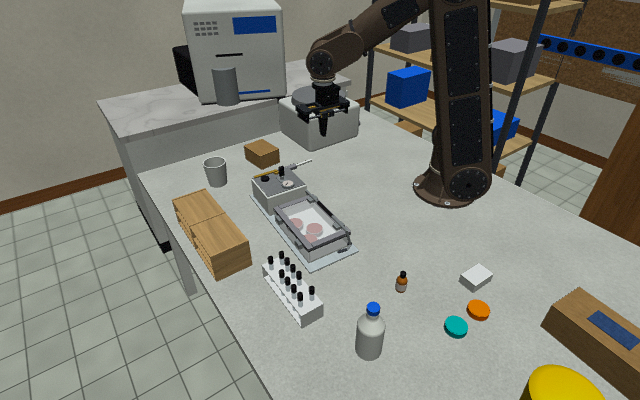

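The final view shows the lid clamped, the switch upright at (281,171), the dishes inside, the bystanders unmoved and the robot clear. Handing in.

```bash
python3 -c "
from cell import env; print(env.job_done())"
```

```text
the job is handed in; nothing more can be done
None
```

I handed the job in at about 38 s: all three red dishes there lie flat in the chamber, the lid is shut and clamped by the bail, and the switch was held over three seconds towards the gauge, then the gas inlet; no verdict was returned.

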